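# Pack up after the water-filter change

## Robot

A 6-joint arm with a two-finger parallel gripper is mounted at the origin on the work surface. World frame = base frame: x ahead of the robot, y to its left, z up, the work surface at z = 0. Lengths are in m, angles in rad, forces in N, time in s.
With the tool pointing down it reaches from about 0.225 to 0.725 m from the base axis. Payload 3.1 kg.
Tool frame: the origin (TCP) lies midway between the tips of the shut fingers; the grasp point (between the pads) lies 19 mm behind it; z points along the fingers, y is the direction in which the jaws open and shut (so a half turn about z gives the same grasp; the last joint's range is limited). The gripper opens to 85 mm and grips with 20 to 120 N. Pads are 22 mm wide; open, the fingers measure 114 mm over their backs; the gripper's body (76 mm by 85 mm) begins 54 mm behind the grasp point. The pads swing forward as they close: fully open they stand 13 mm farther back than shut.
Start: joints at [-1.296, 0.048, 0.099, 1.622, 0, 1.443], TCP at [0.206, -0.483, 0.231] pointing down, gripper open.
Joint ranges: [-2.91, 2.91], [-0.99, 1.94], [-1.21, 1.42], [-2.12, 2.29], [-1.49, 1.47], [-3.14, 3.14]. Speed limits (rad/s): [2.79, 2.79, 3.14, 3.14, 3.14, 3.14].

## Interface

Orientations are given as a 3x3 rotation matrix whose columns are the frame's x, y, z axes.
In Python, from workcell import sense, read_camera, camera_info, job_done, regions_of gives the robot as it stands.
- The arm moves only by the shell command python3 -m jog 'ROWS' [FORCE]. ROWS is a JSON object of lists of equal length, an entry for each row: "hand": the closure in counts, from 0 (fully open) to 255 (shut); "delta_pos": the shift along the world's x, y, z in m, a list of three; "rot": the turn, a rotation vector about the world's x, y, z in rad, a list of three. In form: {"hand": [hand, ...], "delta_pos": [[dx, dy, dz], ...], "rot": [[ax, ay, az], ...]}. A call has 1 to 20 rows; each row is the pose to reach, as a shift and turn from the pose measured when the call began; what a row does not reach only later rows make up. A row lasts 1/8 s, in which the tool goes at most 62.5 mm and 10.7 degrees, less where a joint would pass 70% of its speed; a pose out of reach is approached as far as the arm can. A call with a gripper value outside its range is refused whole. The fingers move at their own pace and stop on an object; FORCE is the grip in N (left out, the last holds). Time passes only in rows, so rows that repeat a pose let the fingers close. It gives the time, the measured TCP pose, the force and the opening at its end, in the units of the state.
- sense(): the state, without advancing time (a new reading comes with each control period).
- read_camera(name): name is "scene" or "top" or "wrist"; returns the picture (420x560x3 uint8, blue, green, red); there is no depth.
- camera_info(name): a dict with "camera_matrix" (3x3 intrinsics, pixels), "k1" (the pictures are not rectified: a ray, as slopes to the right and down, at radius r is drawn at 1 + k1 r^2 times it, then the intrinsics apply), "position" and "orientation" of the camera in the world. Camera axes: x right, y down, z forward; pixel columns grow to the right and rows downward; lengths in m; the calibration is good to about 2 mm. A picture is of the moment at which its call begins: read the wrist's pose just before it. camera_info takes no time and is no camera call; for the wrist camera it gives the pose at the moment of the call.
- job_done(): hands the job in, once; it reports no verdict.
Trained networks look in the newest picture that a camera, given by its name, has taken for a name from the list of things; names that differ only in an ending like _2 or _b are one class to them, and where a whole thing is asked for, a point or a joint stands for the part that bears it (a point fixed in the world has none). Each returns a list of dicts, best first, with "p" (0 to 1); they miss things now and then, are a little off and sometimes report something else, mostly with a low value. They report only what shows in the picture. A call takes as long as a camera call.
- regions_of(target, camera): "mask" (420x560 bool, what is visible of it) and "bbox" ([centre column, centre row, width, height] in pixels, round what is visible of it).
The state is a dict: "clock": time; "joint_pos": joint angles; "qd": joint speeds; "effort": joint torques, N m; "tcp_pos": TCP position; "tool_rot": TCP orientation; "wrist_force": force on the tool from outside, world axes, zero at the start; "moment": the same for the moment, N m; "finger_gap": finger opening in m.
Only numpy, scipy, OpenCV 4.12 (cv2) and the standard library are available. Lean on these libraries where they do the work, as an engineer would, in place of code of your own. Each camera call takes 0.05 s, during which the arm holds its last target. There are 200 camera calls.

## Task

Pack up after the filter change under the sink: pull the small-parts drawer open and put every pipe fitting (tees and valves) in it, lay every filter cartridge inside the open case, and push the drawer fully shut. Once the cartridges are in, push the case's lid over past upright, then let go of it so that it falls shut flat by its own weight, without leading or pressing it down. Leave everything else on the table where it is.

Things in the scene. Friction and masses are not known exactly. Their poses are not given: they have to be found in the camera images.
- case_in (a point): Centre of the inner floor of the grey service case, an open-topped box fixed on the table, 150 x 210 x 90 mm outside (its own x, y, z), walls 4 mm, inside 142 x 202 mm and 86 mm deep; this point is 4 mm above the table. Own x points to the hinge side, y along the hinge, z up.
- case_hinge (a point): Middle of the case's hinge line, on the rim of the wall on the case's own +x side, 90 mm above the table; axes as the case: x outwards (away from the case's inside), y along the hinge, z up.
- case_lid (a joint): Angle of the case's lid in rad: 0 = shut flat on the rim, 1.57 = upright, 1.95 = leaning open against its stop, where it starts. The lid is a black plate 155 mm from hinge to free edge, 214 mm along the hinge, 8 mm thick, 0.24 to 0.39 kg, its free edge standing about 234 mm above the table when open (keep clear of it when moving past), swinging freely: on the case's side of upright it falls shut by its own weight, on the other side it falls back open.
- case_lid_edge (a point): Middle of the lid's free edge, 155 mm from the hinge line; about 234 mm above the table and 58 mm outwards of the hinge when the lid leans open.
- unit_drawer0 (a joint): How far the drawer of the small-parts unit is pulled out, in m: 0 = fully shut, 0.1176 = the end stop. It starts 0 to 20 mm open, slides with about 1 N of friction and stays where it is left. The unit is a fixed low grey cabinet 180 mm deep (x), 250 mm wide (y), 85 mm high, with this one drawer in front.
- unit_drawer0_handle (a point): Middle of the drawer's handle: a level steel bar, 11 mm thick and 120 mm long along its own y, about 47 mm above the table, its centre line 35 mm in front of the drawer's front, held by a thin stem near each end. Own x points into the unit (the drawer opens towards -x). The unit's top is 85 mm above the table.
- drawer_in (a point): Centre of the drawer's inner floor, about 22 mm above the table; it moves with the drawer, axes as the handle. Inside the drawer is 135 mm (x) by 208 mm (y), 41 mm deep, and things up to 50 mm high pass under the unit's top. Fully pulled out, the front 110 mm or so of its floor, from x = -67 to about +40 mm, lies in the open.
- tee_a_center (a point): A grey plastic pipe tee lying flat, 22 mm thick: a round bar 56 mm long along its own x, and a branch of the same thickness from the bar's middle towards its own +y. Overall 45 mm along its y (from the back of the bar to the branch's end); this point is the middle of those 45 mm, at x = 0, half-way up (11 mm above its underside). It can be gripped along its y over the 45 mm. May be absent.
- tee_b_center (a point): A grey plastic pipe tee lying flat, 22 mm thick: a round bar 56 mm long along its own x, and a branch of the same thickness from the bar's middle towards its own +y. Overall 45 mm along its y (from the back of the bar to the branch's end); this point is the middle of those 45 mm, at x = 0, half-way up (11 mm above its underside). It can be gripped along its y over the 45 mm. May be absent.
- valve_a_center (a point): A small brass ball valve lying flat: a block 30 x 24 x 22 mm (x, y, z) with round pipe ends 20 mm thick, 60 mm long in all along its own x, and a thin steel lever (10 mm wide, up to 30 mm above the underside) on top along x. This point is the block's centre, 11 mm above the underside. It can be gripped across the block's 24 mm, along its y. May be absent.
- valve_b_center (a point): A small brass ball valve lying flat: a block 30 x 24 x 22 mm (x, y, z) with round pipe ends 20 mm thick, 60 mm long in all along its own x, and a thin steel lever (10 mm wide, up to 30 mm above the underside) on top along x. This point is the block's centre, 11 mm above the underside. It can be gripped across the block's 24 mm, along its y. May be absent.
- cartridge_a_center (a point): A white water-filter cartridge lying down, 90 mm long along its own x: a round body of 42 mm diameter between two square black end caps 46 x 46 mm, each 12 mm thick. This point is its centre, 23 mm above the underside. It can be gripped across the round body, along its y. May be absent.
- cartridge_b_center (a point): A white water-filter cartridge lying down, 90 mm long along its own x: a round body of 42 mm diameter between two square black end caps 46 x 46 mm, each 12 mm thick. This point is its centre, 23 mm above the underside. It can be gripped across the round body, along its y. May be absent.
- tape: Bystander: a white roll of sealing tape, 54 mm across, 20 mm high. Origin at its underside's centre. Stays where it is.
- stopper: Bystander: a black rubber sink stopper, 60 mm across, 28 mm high. Origin at its underside's centre. Stays where it is.
- jar: Bystander: a jar of sealant, 64 mm across, 75 mm high. Origin at its underside's centre. Stays where it is.
- adapter: Bystander: a black power adapter, 90 x 50 x 35 mm. Origin at its underside's centre. Stays where it is.
- spanner: Bystander: a steel spanner lying flat. Origin at its underside's centre. Stays where it is.
- lamp: Bystander: a black and red battery work lamp, 120 x 75 mm foot, about 200 mm high. Origin at its underside's centre. Stays where it is.
- beaker: Bystander: a clear plastic beaker, 80 mm across, 90 mm high. Origin at its underside's centre. Stays where it is.

How it is judged:
By the outcome, as a careful person would: the job done as asked, in the order asked, and still so for the second after the job is handed in, with the robot touching nothing.
Of tee_a, tee_b, valve_a, valve_b only 2 to 3 are there at a start; the rules pass over those that are not, and their reading is None.
Of cartridge_a, cartridge_b only 1 to 2 are there at a start; the rules pass over those that are not, and their reading is None.
At some moment in a run one of tee_a, tee_b, valve_a, valve_b, cartridge_a, cartridge_b may be knocked a few centimetres aside while the robot is not near it.
Once in a run the grip may slacken for a moment while it holds something.
It also fails if it takes over 210 s, if anything falls off the work surface, if the arm or the gripper's body presses on something with over 40 N, if the wrist force passes 120 N, or if a joint passes its speed limit or range.

## Working session

There is one attempt and no reset: what is moved stays moved. The work goes in short steps, Python scripts to look and compute and a shell command to move; the robot and the scene stay as the last step left them, time stands still between calls to the robot, and variables do not carry over. Pictures are saved under pics/ and viewed, about 12 in all and at most 16, crops included, and the job is handed in when it is done.

```bash
mkdir -p pics; ls; python3 - <<'E'
from workcell import *
import cv2,numpy as np
s=sense();print(s)
for c in("scene","top"):
    im=read_camera(c);cv2.imwrite(f"pics/{c}0.png",im);i=camera_info(c);print(c,i)
    for n in["tee_a_center","valve_a_center","cartridge_a_center","unit_drawer0_handle","case_lid","tape","spanner","adapter"]:
        print(n,[(round(r['p'],2),np.round(r['bbox']).tolist()) for r in regions_of(n,c)][:4])
print(sense()['clock'])
E
```

```text
pics
{'clock': 0.0, 'joint_pos': array([-1.29577543e+00,  4.87688885e-02,  9.75754337e-02,  1.62197912e+00,
        4.71487745e-07,  1.44298625e+00]), 'qd': array([ 0.0010926 , -0.0011006 , -0.00051386,  0.00046998, -0.00068035,
        0.00017753]), 'effort': array([-1.31343454e-04, -3.38778985e+01,  3.20016253e+01,  2.01245933e-02,
       -1.91240078e-04, -7.28013543e-07]), 'tcp_pos': array([ 0.20562965, -0.48239228,  0.23009648]), 'tool_rot': array([[ 9.19954971e-01,  3.92023513e-01, -6.44856602e-04],
       [ 3.92023926e-01, -9.19952178e-01,  2.28707454e-03],
       [ 3.03349758e-04, -2.35680481e-03, -9.99997177e-01]]), 'wrist_force': array([-0.60186219, -0.72511411,  0.00424947]), 'moment': array([-0.00906725, -0.00331977, -0.04981286]), 'finger_gap': 0.08531422940444625}
scene {'camera_matrix': array([[473.30229245,   0.        , 281.27526487],
       [  0.        , 473.30229245, 210.09403303],
       [  0.        ,   0.        ,   1.        ]]), 'k1': -0.02673806320822319, 'position': array([1.29058699, 0.45709126, 0.88104528]), 'orientation': array([[-0.61972379,  0.51458272,
[... 847 characters left out ...]
14901, -0.12187454,  1.41322129]), 'orientation': array([[ 1.51387335e-02, -9.78189623e-01,  2.07161483e-01],
       [-9.99885399e-01, -1.47910814e-02,  3.22702972e-03],
       [-9.25046334e-05, -2.07186595e-01, -9.78301439e-01]])}
tee_a_center [(0.62, [218.0, 266.0, 20.0, 17.0]), (0.45, [118.0, 235.0, 118.0, 89.0]), (0.38, [238.0, 185.0, 21.0, 10.0])]
valve_a_center [(0.3, [446.0, 245.0, 35.0, 27.0])]
cartridge_a_center []
unit_drawer0_handle [(0.6, [357.0, 240.0, 74.0, 50.0])]
case_lid [(0.57, [88.0, 241.0, 60.0, 77.0])]
tape [(0.44, [284.0, 186.0, 17.0, 16.0])]
spanner [(0.92, [153.0, 170.0, 53.0, 18.0])]
adapter [(0.56, [230.0, 150.0, 30.0, 19.0]), (0.31, [153.0, 169.0, 56.0, 15.0])]
0.9
```

```bash
python3 -c "
import cv2
for c in('scene','top'):
    cv2.imwrite(f'pics/{c}0b.png',cv2.resize(cv2.imread(f'pics/{c}0.png'),(800,600),interpolation=cv2.INTER_CUBIC))"
```

```text
(no output)
```

View pics/top0b.png

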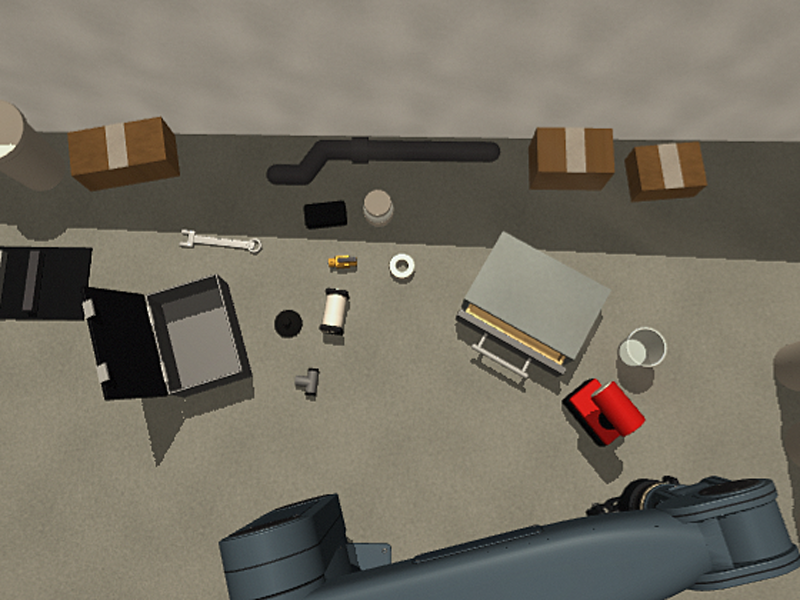

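View pics/scene0b.png

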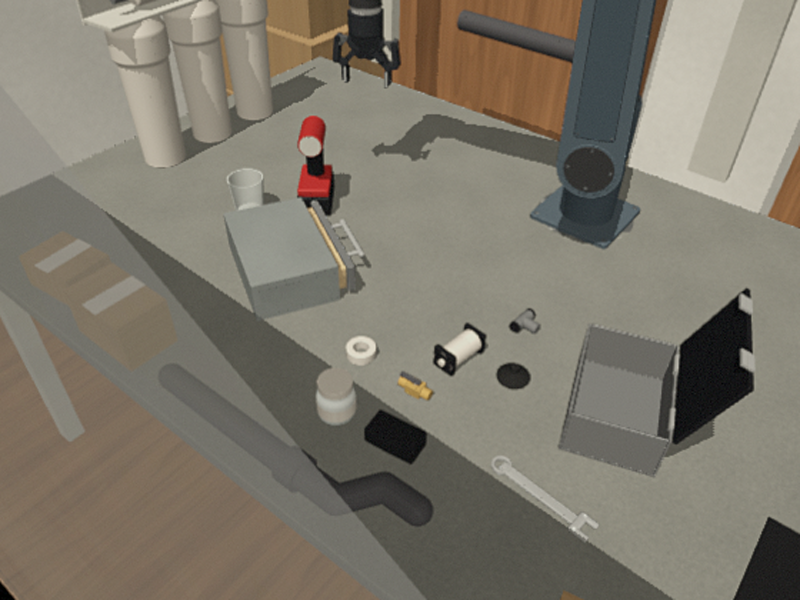

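The top view shows a tee at about (308,382), a valve at (342,262) and a cartridge at (335,312) in 800-px coordinates. The case is at (200,335) with its lid leaning left. The drawer unit is at (530,310), slightly open, with its handle at (500,365) next to the lamp. The scene view agrees: one tee, one valve and one cartridge.

```bash
cat > h.py <<'E'
from workcell import *
import cv2,numpy as np
def ray(uv,i):
    K=i['camera_matrix'];d=(np.array(uv,float)-K[:2,2])/K[0,0]
    r=np.linalg.norm(d);q=r
    for _ in range(20): q=r/(1+i['k1']*q*q)
    s=d*(q/r if r else 1)
    return i['orientation']@np.array([*s,1])
def px2w(uv,z,i):
    v=ray(uv,i);p=np.array(i['position']);return p+v*(z-p[2])/v[2]
def w2px(P,i):
    c=np.array(i['orientation']).T@(np.array(P)-i['position']);s=c[:2]/c[2]
    s=s*(1+i['k1']*(s@s));return i['camera_matrix'][:2,:2]@s+i['camera_matrix'][:2,2]
E
python3 - <<'E'
from h import *
i=camera_info('top')
for n,u,v,z in[("tee",308,382,.011),("teebar1",311,369,.011),("teebar2",313,394,.011),("teebranch",296,381,.011),("valveL",330,262,.011),("valveR",356,264,.011),("cartTop",338,291,.023),("cartBot",331,334,.023),
 ("hanL",474,353,.047),("hanR",527,378,.047),("case1",150,295,.09),("case2",218,277,.09),("case3",252,380,.09),("case4",168,395,.09),("lid1",87,288,.234),("lid2",107,399,.234),
 ("unit1",505,234,.085),("unit2",609,292,.085),("unitF1",463,304,.085),("unitF2",566,361,.085),("stopper",288,323,.02),("tape",402,266,.02),("lamp",595,410,.02)]:
    print(n,np.round(px2w((u*.7,v*.7),z,i),3))
print(np.round(camera_info('wrist')['position']-sense()['tcp_pos'],3),camera_info('wrist')['orientation'].round(2))
E
```

```text
tee [0.411 0.083 0.011]
teebar1 [0.439 0.078 0.011]
teebar2 [0.387 0.071 0.011]
teebranch [0.413 0.108 0.011]
valveL [0.671 0.047 0.011]
valveR [ 0.667 -0.01   0.011]
cartTop [0.604 0.026 0.023]
cartBot [0.511 0.037 0.023]
hanL [ 0.473 -0.26   0.047]
hanR [ 0.423 -0.367  0.047]
case1 [0.575 0.398 0.09 ]
case2 [0.614 0.263 0.09 ]
case3 [0.407 0.181 0.09 ]
case4 [0.375 0.344 0.09 ]
lid1 [0.555 0.456 0.234]
lid2 [0.357 0.399 0.234]
unit1 [ 0.716 -0.321  0.085]
unit2 [ 0.596 -0.53   0.085]
unitF1 [ 0.567 -0.234  0.085]
unitF2 [ 0.454 -0.438  0.085]
stopper [0.534 0.129 0.02 ]
tape [ 0.662 -0.109  0.02 ]
lamp [ 0.362 -0.51   0.02 ]
[0.071 0.03  0.142] [[ 0.39 -0.88 -0.28]
 [-0.92 -0.37 -0.12]
 [-0.    0.31 -0.95]]
```

```bash
python3 -m jog '{"hand":[0,0,0,0,0,0,0,0],"delta_pos":[[0,0.05,0.03],[0.02,0.1,0.05],[0.06,0.14,0.05],[0.11,0.17,0.05],[0.17,0.18,0.04],[0.21,0.18,0.02],[0.21,0.18,0.02],[0.21,0.18,0.02]],"rot":[[0,0,0],[0,0,0.15],[0,0,0.3],[0,0,0.45],[0,0,0.6],[0,0,0.66],[0,0,0.66],[0,0,0.66]]}'
python3 - <<'E'
from h import *
i=camera_info('wrist');im=read_camera('wrist');cv2.imwrite('pics/w1.png',im)
for r in regions_of('unit_drawer0_handle','wrist'):
    print(r['p'],r['bbox']);ys,xs=np.nonzero(r['mask']);print(cv2.minAreaRect(np.c_[xs,ys].astype(np.int32)))
print(w2px([.448,-.3135,.047],i), i)
s=sense();print(s['tcp_pos'],s['clock'],s['joint_pos'])
E
```

```text
clock: 1.9
tcp_pos: [0.4152, -0.3029, 0.2515]
tool_rot: [[0.487, 0.874, -0.001], [0.874, -0.487, 0.0], [-0.0, -0.001, -1.0]]
wrist_force: [-0.1, -0.9, 0.1]
finger_gap: 0.0854
0.79 [371.1, 150.9, 112.5, 277.1]
((363.3826904296875, 148.54647827148438), (93.8768310546875, 279.82611083984375), 6.092771530151367)
[316.06378398 168.55067693] {'camera_matrix': array([[370.89900631,   0.        , 279.88527907],
       [  0.        , 370.89900631, 208.97605189],
       [  0.        ,   0.        ,   1.        ]]), 'k1': 0.025718454368912416, 'position': array([ 0.45299976, -0.2354673 ,  0.39295362]), 'orientation': array([[ 0.87351313, -0.46316027, -0.14985789],
       [-0.48679756, -0.83217552, -0.26554103],
       [-0.00172001,  0.30490403, -0.95238153]])}
[ 0.41504995 -0.30349801  0.25241125] 2.0 [-7.61685463e-01  2.47300480e-02  1.17393966e-01  1.66213595e+00
 -2.85768096e-04  1.31861648e+00]
```

View pics/w1.png

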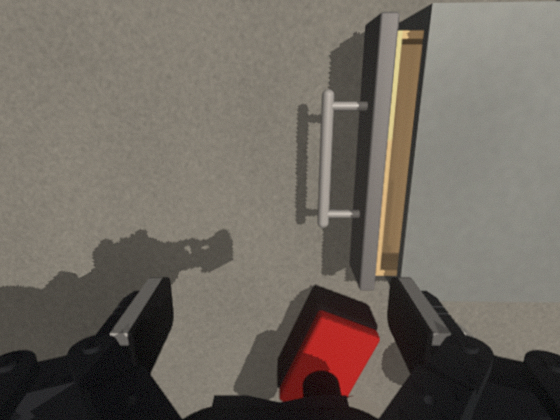

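The wrist picture shows the handle bar from (329,92) to (323,226), the drawer about 20 mm open, and the lamp foot at (330,340).

```bash
python3 - <<'E'
from h import *
i=camera_info('wrist');t=sense()['tcp_pos']
a,b=[px2w(u,.049,i) for u in((329,92),(323,226))]
m=(a+b)/2;d=a-b;print(a,b,m,np.linalg.norm(d),np.degrees(np.arctan2(-d[0],d[1])),'delta',m-t)
f=[px2w(u,.085,i) for u in((434,6),(402,296))];d=f[0]-f[1];print('unit front edge',f,np.degrees(np.arctan2(-d[0],d[1])))
print('lamp',[px2w(u,0,i).round(3) for u in((315,288),(376,335))])
E
```

```text
[ 0.48976404 -0.25886643  0.049     ] [ 0.42748222 -0.36881186  0.049     ] [ 0.45862313 -0.31383915  0.049     ] 0.12636068319444177 -29.530659511415376 delta [ 0.04357317 -0.01034113 -0.20341125]
unit front edge [array([ 0.58017122, -0.24075908,  0.085     ]), array([ 0.46283653, -0.45364959,  0.085     ])] -28.861373115916088
lamp [array([ 0.379, -0.453,  0.   ]), array([ 0.415, -0.548,  0.   ])]
```

```bash
python3 -m jog '{"hand":[165,165,165,165,165,165],"delta_pos":[[0.043,-0.01,-0.05],[0.043,-0.01,-0.1],[0.043,-0.01,-0.14],[0.043,-0.01,-0.14],[0.043,-0.01,-0.14],[0.043,-0.01,-0.14]],"rot":[[0,0,0],[0,0,0],[0,0,0],[0,0,0],[0,0,0],[0,0,0]]}' 40
python3 - <<'E'
from h import *
i=camera_info('wrist');im=read_camera('wrist');cv2.imwrite('pics/w2.png',im)
E
```

```text
clock: 2.75
tcp_pos: [0.4594, -0.3152, 0.1161]
tool_rot: [[0.488, 0.873, 0.005], [0.873, -0.488, -0.005], [-0.002, 0.007, -1.0]]
wrist_force: [1.1, 0.1, 0.2]
finger_gap: 0.0298
```

View pics/w2.png

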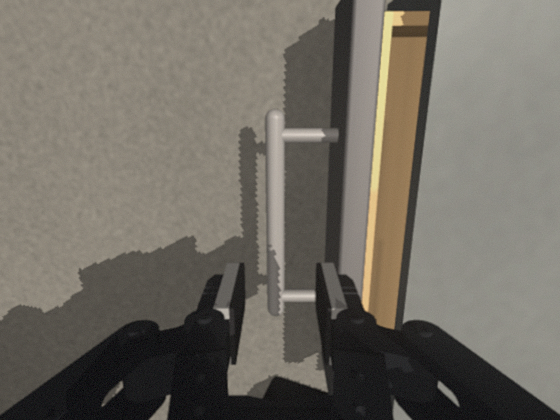

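```bash
python3 -m jog '{"hand":[165,165,165,230,230,230],"delta_pos":[[0,0.001,-0.05],[0,0.001,-0.088],[0,0.001,-0.088],[0,0.001,-0.088],[0,0.001,-0.088],[0,0.001,-0.088]],"rot":[[0,0,0],[0,0,0],[0,0,0],[0,0,0],[0,0,0],[0,0,0]]}' 40
python3 -m jog '{"hand":[230,230,230,230,230,230],"delta_pos":[[-0.02,0.011,0],[-0.04,0.022,0],[-0.06,0.033,0],[-0.077,0.043,0],[-0.077,0.043,0],[-0.077,0.043,0]],"rot":[[0,0,0],[0,0,0],[0,0,0],[0,0,0],[0,0,0],[0,0,0]]}'
```

```text
clock: 3.55
tcp_pos: [0.4605, -0.3149, 0.0296]
tool_rot: [[0.488, 0.873, 0.007], [0.873, -0.488, -0.007], [-0.002, 0.01, -1.0]]
wrist_force: [-1.2, 0.4, 5.2]
finger_gap: 0.0097
clock: 4.3
tcp_pos: [0.3836, -0.2719, 0.0296]
tool_rot: [[0.488, 0.873, 0.007], [0.873, -0.488, -0.007], [-0.002, 0.01, -1.0]]
wrist_force: [-0.3, 1.3, 2.0]
finger_gap: 0.0094
```

```bash
python3 -m jog '{"hand":[230,230,230,230],"delta_pos":[[-0.005,0.003,0],[-0.009,0.005,0],[-0.013,0.007,0],[-0.013,0.007,0]],"rot":[[0,0,0],[0,0,0],[0,0,0],[0,0,0]]}'
```

```text
clock: 4.8
tcp_pos: [0.3721, -0.2655, 0.0296]
tool_rot: [[0.488, 0.873, 0.011], [0.873, -0.488, -0.008], [-0.001, 0.014, -1.0]]
wrist_force: [5.2, -1.6, -3.4]
finger_gap: 0.0091
```

```bash
python3 -m jog '{"hand":[165,165,165,165,100,0,0,0,0,0,0,0,0,0,0,0,0],"delta_pos":[[0,0,0],[0,0,0],[0,0,0.05],[0,0,0.11],[0,0,0.17],[0,0.05,0.19],[0.01,0.1,0.2],[0.02,0.15,0.2],[0.03,0.2,0.19],[0.035,0.25,0.18],[0.038,0.3,0.17],[0.038,0.35,0.17],[0.038,0.35,0.17],[0.038,0.35,0.17],[0.038,0.35,0.17],[0.038,0.35,0.17],[0.038,0.35,0.17]],"rot":[[0,0,0],[0,0,0],[0,0,0],[0,0,0],[0,0,0.18],[0,0,0.36],[0,0,0.54],[0,0,0.72],[0,0,0.9],[0,0,1.08],[0,0,1.26],[0,0,1.44],[0,0,1.62],[0,0,1.8],[0,0,1.98],[0,0,2.16],[0,0,2.22]]}'
python3 - <<'E'
from h import *
i=camera_info('wrist');im=read_camera('wrist');cv2.imwrite('pics/w3.png',im)
for n in('tee_a_center','cartridge_a_center'):
  for r in regions_of(n,'wrist'):
    ys,xs=np.nonzero(r['mask']);print(n,r['p'],r['bbox'],px2w((xs.mean(),ys.mean()),.012,i),cv2.minAreaRect(np.c_[xs,ys].astype(np.int32)))
s=sense();print(s['tcp_pos'],s['clock'],s['joint_pos'].round(2))
E
```

```text
clock: 6.92
tcp_pos: [0.4097, 0.0844, 0.1995]
tool_rot: [[-0.99, -0.142, -0.002], [-0.142, 0.99, 0.013], [-0.0, 0.013, -1.0]]
wrist_force: [-0.4, -0.1, -0.3]
finger_gap: 0.0853
tee_a_center 0.68 [276.1, 182.7, 56.3, 64.4] [0.41272755 0.08073714 0.012     ] ((279.0096740722656, 185.36679077148438), (49.56919479370117, 65.36798095703125), 12.907408714294434)
[0.40978175 0.08445242 0.1995233 ] 7.075 [ 0.03 -0.24 -0.23  1.58  0.01 -0.11]
```

View pics/w3.png

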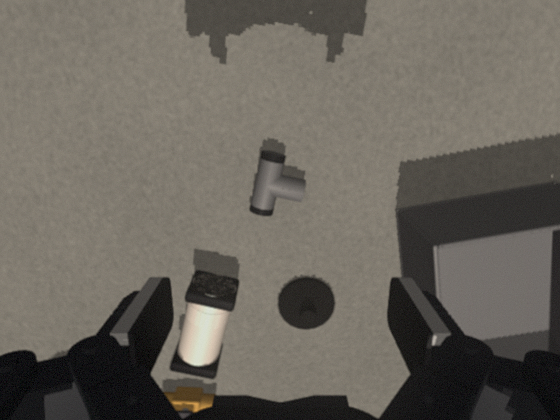

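The picture shows the tee bar from (273,155) to (262,211) with its branch end at (304,189). The cartridge caps are at (213,290) and (194,367), and the stopper is at (306,302).

```bash
python3 - <<'E'
from h import *
i=camera_info('wrist');t=sense()['tcp_pos']
a,b,c=[px2w(u,.013,i) for u in((273,155),(262,211),(304,189))]
print(a,b,c);m=(a+b)/2;d=(a-b)/np.linalg.norm(a-b);n=np.array([-d[1],d[0],0]);n*=np.sign((c-m)@n)
cen=m+n*(45/2-11)/1000;print('len',np.linalg.norm(a-b),'branch',(c-m)@n,'cen',cen,'n ang',np.degrees(np.arctan2(n[1],n[0])),'delta',cen-t)
p,q=[px2w(u,.035,i) for u in((213,290),(194,367))];print('cart',p,q)
print('stopper',px2w((306,302),.028,i))
print('case corners',[px2w(u,.09,i).round(3) for u in ((398,208),)])
E
```

```text
[0.38665924 0.07711715 0.013     ] [0.4397748  0.07388159 0.013     ] [0.41369259 0.1092799  0.013     ]
len 0.05321401939639445 branch 0.03374694723301309 cen [0.41391626 0.08697809 0.013     ] n ang 86.51410378300531 delta [ 0.00413451  0.00252568 -0.1865233 ]
cart [0.51500452 0.03823718 0.035     ] [0.60306094 0.02702289 0.035     ]
stopper [0.52064389 0.12707731 0.028     ]
case corners [array([0.399, 0.169, 0.09 ])]
```

```bash
python3 -m jog '{"hand":[0,0,0,0,0,0,200,200,200,200,200],"delta_pos":[[0.004,0.0025,-0.04],[0.004,0.0025,-0.09],[0.004,0.0025,-0.14],[0.004,0.0025,-0.18],[0.004,0.0025,-0.199],[0.004,0.0025,-0.199],[0.004,0.0025,-0.199],[0.004,0.0025,-0.199],[0.004,0.0025,-0.199],[0.004,0.0025,-0.199],[0.004,0.0025,-0.199]],"rot":[[0,0,-0.1],[0,0,-0.2],[0,0,-0.2],[0,0,-0.2],[0,0,-0.2],[0,0,-0.2],[0,0,-0.2],[0,0,-0.2],[0,0,-0.2],[0,0,-0.2],[0,0,-0.2]]}' 50
```

```text
clock: 8.45
tcp_pos: [0.4156, 0.0872, 0.0025]
tool_rot: [[-0.998, 0.062, 0.005], [0.062, 0.998, 0.014], [-0.004, 0.014, -1.0]]
wrist_force: [-0.4, 0.2, 6.5]
finger_gap: 0.0434
```

```bash
python3 -m jog '{"hand":[200,200,200,200,200,200,200,200,200,200,200,200],"delta_pos":[[0,0,0.05],[0,0,0.1],[0,-0.03,0.14],[0.01,-0.08,0.17],[0.02,-0.13,0.18],[0.03,-0.18,0.18],[0.04,-0.23,0.18],[0.05,-0.28,0.18],[0.06,-0.33,0.18],[0.065,-0.362,0.18],[0.065,-0.362,0.18],[0.065,-0.362,0.18]],"rot":[[0,0,0],[0,0,0],[0,0,0],[0,0,-0.08],[0,0,-0.16],[0,0,-0.24],[0,0,-0.32],[0,0,-0.4],[0,0,-0.447],[0,0,-0.447],[0,0,-0.447],[0,0,-0.447]]}'
python3 - <<'E'
from h import *
i=camera_info('wrist');im=read_camera('wrist');cv2.imwrite('pics/w4.png',im)
X=np.array([.874,-.487,0]);Y=np.array([.487,.874,0]);o=np.array([.472,-.321,.063])
print([w2px(o+X*a+Y*b,i).round() for a,b in((-.067,.104),(-.067,-.104),(.04,.104))])
E
```

```text
clock: 9.95
tcp_pos: [0.4802, -0.2743, 0.1821]
tool_rot: [[-0.873, 0.487, 0.01], [0.487, 0.873, 0.011], [-0.003, 0.015, -1.0]]
wrist_force: [-0.6, -0.5, -0.3]
finger_gap: 0.0437
[array([364., 130.]), array([ 59., 130.]), array([355., 270.])]
```

View pics/w4.png

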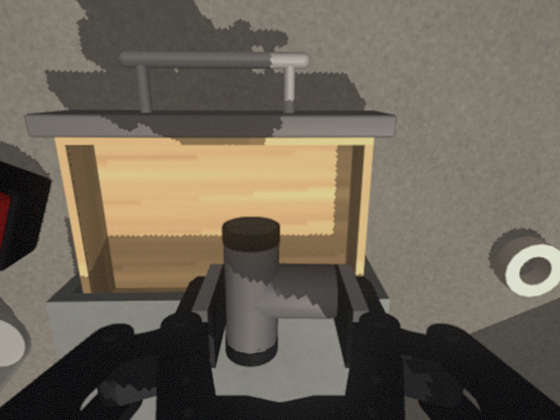

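```bash
python3 -m jog '{"hand":[200,200,200,200,200,200,95,95,95,95,95,95],"delta_pos":[[0.002,-0.001,-0.05],[0.002,-0.001,-0.1],[0.002,-0.001,-0.13],[0.002,-0.001,-0.15],[0.002,-0.001,-0.153],[0.002,-0.001,-0.153],[0.002,-0.001,-0.153],[0.002,-0.001,-0.153],[0.002,-0.001,-0.153],[0.002,-0.001,-0.1],[0.002,-0.001,-0.05],[0.002,-0.001,0]],"rot":[[0,0,0],[0,0,0],[0,0,0],[0,0,0],[0,0,0],[0,0,0],[0,0,0],[0,0,0],[0,0,0],[0,0,0],[0,0,0],[0,0,0]]}'
python3 - <<'E'
from h import *
import sys
im=read_camera('wrist');cv2.imwrite('pics/w5.png',im)
i=camera_info('wrist')
for r in regions_of('tee_a_center','wrist'):print(r['p'],r['bbox'],px2w(r['bbox'][:2],.033,i))
im=read_camera('top');cv2.imwrite('pics/t1.png',im);i=camera_info('top')
for n in('tee_a_center','valve_a_center','cartridge_a_center'):
  for r in regions_of(n,'top'):print(n,r['p'],r['bbox'],px2w(r['bbox'][:2],.015,i).round(3))
E
```

```text
clock: 11.5
tcp_pos: [0.4823, -0.2749, 0.1841]
tool_rot: [[-0.874, 0.487, 0.011], [0.487, 0.874, 0.011], [-0.004, 0.015, -1.0]]
wrist_force: [1.1, -0.1, 0.2]
finger_gap: 0.0535
0.96 [277.6, 189.2, 61.1, 73.0] [ 0.48779232 -0.27932412  0.033     ]
0.42 [209.5, 165.6, 369.0, 245.0] [ 0.44307853 -0.31812261  0.033     ]
tee_a_center 0.34 [265.9, 144.8, 21.9, 27.0] [ 0.796 -0.058  0.015]
tee_a_center 0.16 [238.1, 183.8, 19.6, 11.8] [0.669 0.024 0.015]
valve_a_center 0.47 [119.8, 235.6, 123.1, 93.0] [0.502 0.374 0.015]
```

```bash
python3 -m jog '{"hand":[95,95,95,95,95,95,95,95,95,95],"delta_pos":[[0.01,0.03,0.02],[0.04,0.08,0.04],[0.07,0.13,0.04],[0.1,0.18,0.04],[0.13,0.23,0.03],[0.16,0.28,0.02],[0.185,0.297,0.01],[0.185,0.297,0.01],[0.185,0.297,0.01],[0.185,0.297,0.01]],"rot":[[0,0,-0.14],[0,0,-0.28],[0,0,-0.44],[0,0,-0.6],[0,0,-0.76],[0,0,-0.92],[0,0,-1.08],[0,0,-1.134],[0,0,-1.134],[0,0,-1.134]]}'
python3 - <<'E'
from h import *
i=camera_info('wrist');im=read_camera('wrist');cv2.imwrite('pics/w6.png',im)
for n in('valve_a_center','cartridge_a_center'):
  for r in regions_of(n,'wrist'):
    ys,xs=np.nonzero(r['mask']);print(n,r['p'],r['bbox'],px2w((xs.mean(),ys.mean()),.017,i),cv2.minAreaRect(np.c_[xs,ys].astype(np.int32)))
print(sense()['tcp_pos'])
E
```

```text
clock: 13.05
tcp_pos: [0.6661, 0.0222, 0.19]
tool_rot: [[0.071, 0.997, 0.013], [0.997, -0.071, -0.002], [-0.001, 0.013, -1.0]]
wrist_force: [-0.3, 0.8, 0.2]
finger_gap: 0.0535
[0.6665961  0.02193417 0.19127605]
```

View pics/w6.png

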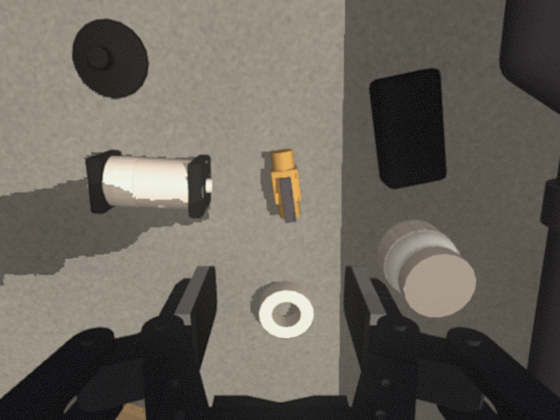

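The valve axis runs from (283,152) to (289,217), with the block near (286,185). The cartridge lies from (98,180) to (203,184) with its cap edge at column 212, and the tape is at (287,313).

```bash
python3 - <<'E'
from h import *
im=cv2.imread('pics/w6.png');cv2.imwrite('pics/w6c.png',cv2.resize(im[140:230,80:330],None,fx=3.2,fy=3.2,interpolation=cv2.INTER_CUBIC))
i=camera_info('wrist');t=sense()['tcp_pos']
a,b=[px2w(u,.013,i) for u in((283,152),(289,217))]
print(a,b,np.linalg.norm(a-b),np.degrees(np.arctan2(*(a-b)[[1,0]])),px2w((286,185),.022,i)-t,(a+b)/2-t)
print('cart',[px2w(u,.035,i).round(4) for u in((98,180),(203,184))],px2w((212,184),.03,i),'tape',px2w((287,313),.02,i))
E
```

```text
[0.67326884 0.04797139 0.013     ] [ 0.67462197 -0.01158623  0.013     ] 0.05957299025706028 91.30151284402122 [ 0.00718266 -0.00108393 -0.16927605] [ 0.00734931 -0.00374158 -0.17827605]
cart [array([0.5217, 0.0397, 0.035 ]), array([0.6056, 0.0301, 0.035 ])] [0.61202706 0.02837899 0.03      ] tape [ 0.66621914 -0.10738891  0.02      ]
```

View pics/w6c.png

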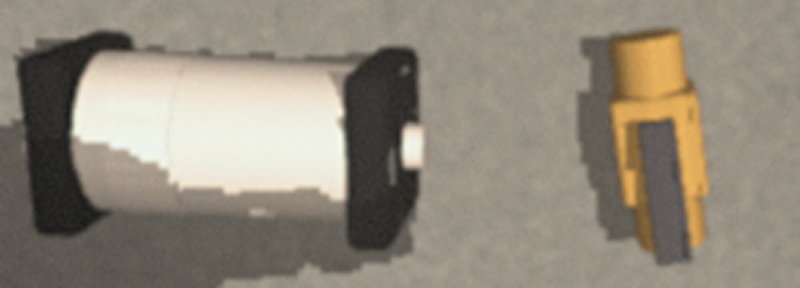

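```bash
python3 -m jog '{"hand":[95,95,95,95,95,95,230,230,230,230],"delta_pos":[[0.007,-0.003,-0.05],[0.007,-0.003,-0.1],[0.007,-0.003,-0.15],[0.007,-0.003,-0.18],[0.007,-0.003,-0.19],[0.007,-0.003,-0.19],[0.007,-0.003,-0.19],[0.007,-0.003,-0.19],[0.007,-0.003,-0.19],[0.007,-0.003,-0.19]],"rot":[[0,0,0.1],[0,0,0.1],[0,0,0.1],[0,0,0.1],[0,0,0.1],[0,0,0.1],[0,0,0.1],[0,0,0.1],[0,0,0.1],[0,0,0.1]]}' 50
```

```text
clock: 14.45
tcp_pos: [0.6756, 0.0188, 0.0042]
tool_rot: [[-0.028, 0.999, 0.02], [1.0, 0.028, -0.001], [-0.002, 0.02, -1.0]]
wrist_force: [-0.5, -0.5, 6.1]
finger_gap: 0.0228
```

```bash
python3 -m jog '{"hand":[230,230,230,230,230,230,230,230,230,230,230,230,230],"delta_pos":[[0,0,0.05],[0,0,0.1],[-0.01,-0.02,0.15],[-0.03,-0.06,0.17],[-0.06,-0.1,0.17],[-0.09,-0.15,0.17],[-0.12,-0.2,0.17],[-0.15,-0.25,0.17],[-0.18,-0.3,0.17],[-0.21,-0.345,0.16],[-0.23,-0.366,0.14],[-0.23,-0.366,0.11],[-0.23,-0.366,0.11]],"rot":[[0,0,0],[0,0,0],[0,0,-0.05],[0,0,-0.12],[0,0,-0.2],[0,0,-0.28],[0,0,-0.36],[0,0,-0.44],[0,0,-0.5],[0,0,-0.536],[0,0,-0.536],[0,0,-0.536],[0,0,-0.536]]}'
python3 - <<'E'
from h import *
i=camera_info('wrist');im=read_camera('wrist');cv2.imwrite('pics/w7.png',im)
E
```

```text
clock: 16.08
tcp_pos: [0.4433, -0.3456, 0.1109]
tool_rot: [[0.487, 0.873, 0.011], [0.873, -0.487, -0.006], [0.0, 0.013, -1.0]]
wrist_force: [-0.8, 0.5, -2.2]
finger_gap: 0.0227
```

View pics/w7.png

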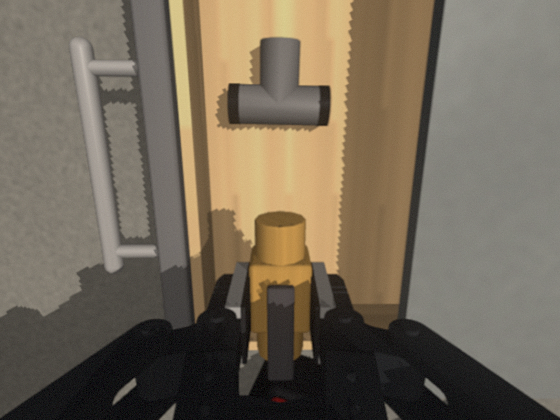

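The tee lies flat in the drawer at (280,100). The valve is held above the drawer floor and is clear of it.

```bash
python3 -m jog '{"hand":[230,230,230,230,110,110,110,110,110,110],"delta_pos":[[0.002,-0.001,-0.04],[0.002,-0.001,-0.075],[0.002,-0.001,-0.083],[0.002,-0.001,-0.083],[0.002,-0.001,-0.083],[0.002,-0.001,-0.083],[0.002,-0.001,-0.083],[0.002,-0.001,-0.04],[0.002,-0.001,0.01],[0.002,-0.001,0.06]],"rot":[[0,0,0],[0,0,0],[0,0,0],[0,0,0],[0,0,0],[0,0,0],[0,0,0],[0,0,0],[0,0,0],[0,0,0]]}'
python3 - <<'E'
from h import *
i=camera_info('wrist');im=read_camera('wrist');cv2.imwrite('pics/w8.png',im)
for n in('tee_a_center','valve_a_center'):
  for r in regions_of(n,'wrist'):print(n,r['p'],r['bbox'],px2w(r['bbox'][:2],.033,i))
i=camera_info('scene');im=read_camera('scene')
for r in regions_of('cartridge_a_center','scene'):print(r['p'],r['bbox'],px2w(r['bbox'][:2],.023,i))
E
```

```text
clock: 17.38
tcp_pos: [0.4464, -0.3472, 0.1745]
tool_rot: [[0.486, 0.874, 0.014], [0.874, -0.486, -0.009], [-0.001, 0.017, -1.0]]
wrist_force: [0.3, -0.4, 0.3]
finger_gap: 0.0485
tee_a_center 0.91 [273.0, 83.5, 79.8, 64.5] [ 0.48363896 -0.2745717   0.033     ]
```

```bash
python3 -m jog '{"hand":[50,50,50,50,50,50,50,50,50,50,50,50,50,50],"delta_pos":[[0,0.03,0.02],[0,0.06,0.04],[0.02,0.1,0.05],[0.04,0.15,0.05],[0.06,0.2,0.05],[0.08,0.25,0.05],[0.1,0.3,0.05],[0.11,0.35,0.04],[0.116,0.38,0.03],[0.116,0.381,0.02],[0.116,0.381,0.02],[0.116,0.381,0.02],[0.116,0.381,0.02],[0.116,0.381,0.02]],"rot":[[0,0,0.16],[0,0,0.32],[0,0,0.5],[0,0,0.68],[0,0,0.86],[0,0,1.04],[0,0,1.22],[0,0,1.4],[0,0,1.58],[0,0,1.76],[0,0,1.93],[0,0,1.955],[0,0,1.955],[0,0,1.955]]}'
python3 - <<'E'
from h import *
i=camera_info('wrist');im=read_camera('wrist')
cv2.imwrite('pics/w9.png',np.hstack([cv2.imread('pics/w8.png')[:,60:460],im])[:, :800] if 0 else np.hstack([cv2.resize(cv2.imread('pics/w8.png'),(400,300)),cv2.resize(im,(400,300))]))
cv2.imwrite('pics/w9f.png',im)
for n in('cartridge_a_center',):
  for r in regions_of(n,'wrist'):
    ys,xs=np.nonzero(r['mask']);print(n,r['p'],r['bbox'],px2w((xs.mean(),ys.mean()),.03,i),cv2.minAreaRect(np.c_[xs,ys].astype(np.int32)))
print(sense()['tcp_pos'])
E
```

```text
clock: 19.38
tcp_pos: [0.5625, 0.0334, 0.1928]
tool_rot: [[-0.992, 0.125, 0.003], [0.125, 0.992, 0.017], [-0.001, 0.017, -1.0]]
wrist_force: [0.2, -0.4, 0.6]
finger_gap: 0.0687
cartridge_a_center 0.32 [0.3, 105.9, -0.2, 8.0] [ 0.46939826 -0.1690209   0.03      ] ((1.0, 105.0), (14.0, 2.0), 90.0)
[0.56262641 0.03347041 0.1930792 ]
```

View pics/w9.png

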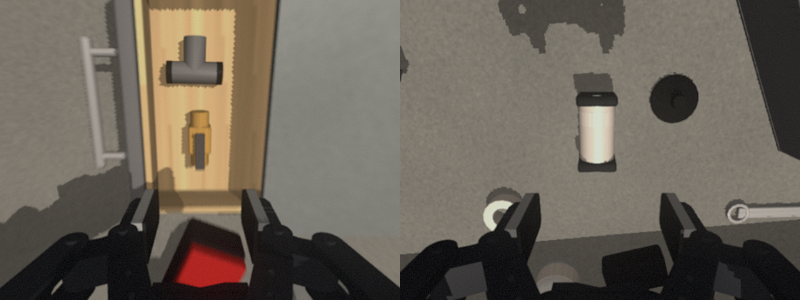

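Left panel: the tee (195,65) and valve (200,140) both lie in the drawer. Right panel: the cartridge runs upright from about (198,98) to (197,166), aligned with the tool.

```bash
python3 - <<'E'
from h import *
i=camera_info('wrist');t=sense()['tcp_pos']
a,b=[px2w((u*1.4,v*1.4),.042,i) for u,v in((197.5,99),(197.5,165))]
print(a,b,np.linalg.norm(a-b),np.degrees(np.arctan2(*(b-a)[[1,0]])),(a+b)/2-t)
E
```

```text
[0.52050812 0.03800347 0.042     ] [0.59703596 0.02817065 0.042     ] 0.07715694491552529 -7.321634675536657 [-0.00385436 -0.00038335 -0.1510792 ]
```

```bash
python3 -m jog '{"hand":[50,50,50,50,50,50,200,200,200,200],"delta_pos":[[-0.002,0,-0.05],[-0.002,0,-0.1],[-0.002,0,-0.15],[-0.002,0,-0.18],[-0.002,0,-0.188],[-0.002,0,-0.188],[-0.002,0,-0.188],[-0.002,0,-0.188],[-0.002,0,-0.188],[-0.002,0,-0.188]],"rot":[[0,0,0],[0,0,0],[0,0,0],[0,0,0],[0,0,0],[0,0,0],[0,0,0],[0,0,0],[0,0,0],[0,0,0]]}' 60
```

```text
clock: 20.72
tcp_pos: [0.5628, 0.0332, 0.0078]
tool_rot: [[-0.992, 0.125, 0.008], [0.125, 0.992, 0.016], [-0.006, 0.017, -1.0]]
wrist_force: [-0.3, 0.1, 5.8]
finger_gap: 0.04
```

```bash
python3 -m jog '{"hand":[200,200,200,200,200,200,200,200,200,200,200],"delta_pos":[[0,0,0.05],[0,0,0.1],[0,0.02,0.16],[-0.01,0.06,0.2],[-0.025,0.11,0.21],[-0.04,0.16,0.21],[-0.055,0.21,0.21],[-0.066,0.25,0.21],[-0.066,0.258,0.21],[-0.066,0.258,0.21],[-0.066,0.258,0.21]],"rot":[[0,0,0],[0,0,0],[0,0,0.06],[0,0,0.12],[0,0,0.2],[0,0,0.28],[0,0,0.36],[0,0,0.396],[0,0,0.396],[0,0,0.396],[0,0,0.396]]}'
python3 - <<'E'
from h import *
i=camera_info('wrist');im=read_camera('wrist');cv2.imwrite('pics/w10.png',im)
X=np.array([-.267,.964,0]);Y=np.array([-.964,-.267,0]);o=np.array([.495,.299,.09])
for a,b in((-.075,-.105),(.075,-.105),(.075,.105),(-.075,.105)):print((o+X*a+Y*b).round(3),w2px(o+X*a+Y*b,i).round())
E
```

```text
clock: 22.1
tcp_pos: [0.4971, 0.29, 0.2175]
tool_rot: [[-0.964, -0.266, 0.001], [-0.266, 0.964, 0.017], [-0.005, 0.016, -1.0]]
wrist_force: [-0.1, -0.5, -3.0]
finger_gap: 0.0398
[0.616 0.255 0.09 ] [199. 320.]
[0.576 0.399 0.09 ] [378. 318.]
[0.374 0.343 0.09 ] [404.  47.]
[0.414 0.199 0.09 ] [178.  47.]
```

View pics/w10.png

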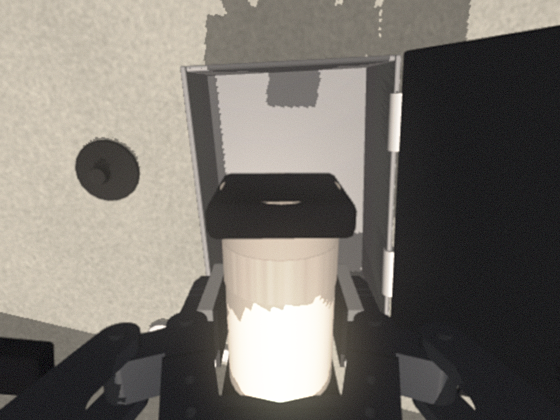

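The case rim's near corners are at (184,67) and (399,58), with the hinge line along column 399 to 387. The lid leans to the right, and the cartridge is held over the opening.

```bash
python3 - <<'E'
from h import *
i=camera_info('wrist')
A=px2w((184,67),.09,i);B=px2w((399,58),.09,i);C=px2w((386,315),.09,i);D=px2w((208,272),.09,i);print(A,B,C,D)
w=A-B;print(np.linalg.norm(w),np.degrees(np.arctan2(*(B-A)[[1,0]])),np.degrees(np.arctan2(*(C-B)[[1,0]])))
X=np.array([-.267,.964,0]);Y=np.array([-.964,-.267,0])
for p,a,b in((A,-.075,.105),(B,.075,.105)):print('centre',p-X*a-Y*b)
E
```

```text
[0.42473309 0.20487141 0.09      ] [0.38087014 0.34262935 0.09      ] [0.57174643 0.40479748 0.09      ] [0.57087507 0.25215274 0.09      ]
0.14457250076937753 107.6617855307484 18.040354617259382
centre [0.50592809 0.30520641 0.09      ]
centre [0.50211514 0.29836435 0.09      ]
```

```bash
python3 -m jog '{"hand":[200,200,200,200,200,200,200],"delta_pos":[[0.006,0.002,-0.05],[0.006,0.002,-0.1],[0.006,0.002,-0.15],[0.006,0.002,-0.18],[0.006,0.002,-0.2],[0.006,0.002,-0.205],[0.006,0.002,-0.205]],"rot":[[0,0,0],[0,0,0],[0,0,0],[0,0,0],[0,0,0],[0,0,0],[0,0,0]]}'
python3 -m jog '{"hand":[60,60,60,60,60,60,60,60,60],"delta_pos":[[0,0,0],[0,0,0],[0,0,0],[0,0,0],[0,0,0.05],[0,0,0.1],[0,0,0.16],[0,-0.02,0.2],[0,-0.02,0.2]],"rot":[[0,0,0],[0,0,0],[0,0,0],[0,0,0],[0,0,0],[0,0,0],[0,0,0],[0,0,0],[0,0,0]]}'
python3 - <<'E'
from h import *
i=camera_info('wrist');im=read_camera('wrist');cv2.imwrite('pics/w11.png',im)
for r in regions_of('cartridge_a_center','wrist'):print(r['p'],r['bbox'],px2w(r['bbox'][:2],.05,i))
i=camera_info('scene');im=read_camera('scene');cv2.imwrite('pics/s2.png',im)
for r in regions_of('cartridge_a_center','scene'):print(r['p'],r['bbox'],px2w(r['bbox'][:2],.03,i))
E
```

```text
clock: 23.02
tcp_pos: [0.5016, 0.2972, 0.0132]
tool_rot: [[-0.963, -0.269, -0.002], [-0.269, 0.963, 0.03], [-0.006, 0.029, -1.0]]
wrist_force: [-4.9, 15.8, -3.3]
finger_gap: 0.0401
clock: 24.15
tcp_pos: [0.5051, 0.2763, 0.22]
tool_rot: [[-0.964, -0.266, 0.009], [-0.265, 0.964, 0.034], [-0.018, 0.03, -0.999]]
wrist_force: [0.5, 0.5, 0.1]
finger_gap: 0.0654
```

View pics/w11.png

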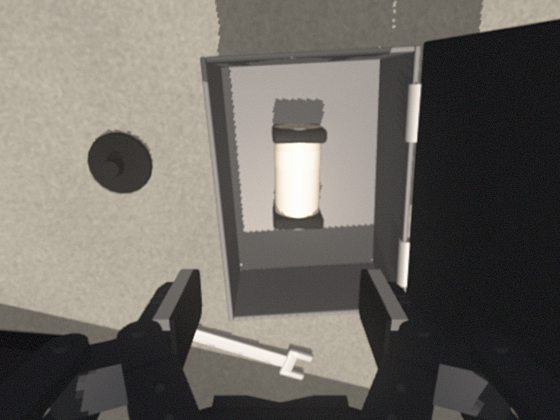

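The cartridge lies flat inside the case at (298,175). Next I return to the drawer.

```bash
python3 -m jog '{"hand":[60,165,165,165,165,165,165,165,165,165,165,165,165,165,165,165],"delta_pos":[[0,-0.03,0],[-0.01,-0.07,0],[-0.02,-0.11,0],[-0.03,-0.15,0],[-0.04,-0.2,0],[-0.05,-0.25,0],[-0.06,-0.3,0],[-0.08,-0.35,0],[-0.09,-0.4,0],[-0.11,-0.45,0],[-0.12,-0.5,-0.02],[-0.133,-0.542,-0.03],[-0.133,-0.542,-0.03],[-0.133,-0.542,-0.03],[-0.133,-0.542,-0.03],[-0.133,-0.542,-0.03]],"rot":[[0,0,-0.1],[0,0,-0.28],[0,0,-0.46],[0,0,-0.64],[0,0,-0.82],[0,0,-1.0],[0,0,-1.18],[0,0,-1.36],[0,0,-1.54],[0,0,-1.72],[0,0,-1.9],[0,0,-2.08],[0,0,-2.26],[0,0,-2.347],[0,0,-2.347],[0,0,-2.347]]}'
python3 - <<'E'
from h import *
i=camera_info('wrist');im=read_camera('wrist');cv2.imwrite('pics/w12.png',im)
print(sense()['tcp_pos'],sense()['joint_pos'].round(2),'expected handle',w2px([.372,-.2655,.05],i))
for r in regions_of('unit_drawer0_handle','wrist'):
    print(r['p'],r['bbox'])
E
```

```text
clock: 26.35
tcp_pos: [0.3679, -0.2649, 0.1808]
tool_rot: [[0.482, 0.876, 0.023], [0.876, -0.482, -0.016], [-0.003, 0.028, -1.0]]
wrist_force: [0.7, 0.5, 1.1]
finger_gap: 0.03
[ 0.36803322 -0.2649334   0.18111764] [-0.78 -0.18 -0.21  1.51  0.    1.3 ] expected handle [280.56949915 194.32301283]
0.8 [414.3, 167.4, 281.6, 314.5]
```

View pics/w12.png

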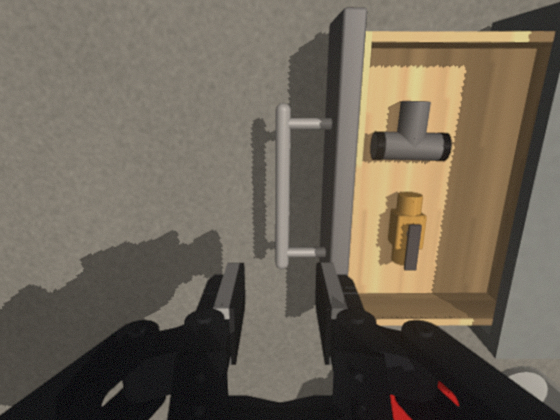

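The handle bar runs from (283,105) to (283,267), as expected, and the tee and valve are in the drawer.

```bash
python3 -m jog '{"hand":[165,165,165,165,165,230,230,230],"delta_pos":[[0.004,-0.001,-0.05],[0.004,-0.001,-0.1],[0.004,-0.001,-0.14],[0.004,-0.001,-0.153],[0.004,-0.001,-0.153],[0.004,-0.001,-0.153],[0.004,-0.001,-0.153],[0.004,-0.001,-0.153]],"rot":[[0.016,0.023,0],[0.016,0.023,0],[0.016,0.023,0],[0.016,0.023,0],[0.016,0.023,0],[0.016,0.023,0],[0.016,0.023,0],[0.016,0.023,0]]}' 40
python3 -m jog '{"hand":[230,230,230,230,230,230,230,230],"delta_pos":[[0.012,-0.007,0],[0.025,-0.014,0],[0.039,-0.022,0],[0.053,-0.03,0],[0.068,-0.038,0],[0.083,-0.046,0],[0.097,-0.054,0],[0.097,-0.054,0]],"rot":[[0,0,0],[0,0,0],[0,0,0],[0,0,0],[0,0,0],[0,0,0],[0,0,0],[0,0,0]]}'
```

```text
clock: 27.45
tcp_pos: [0.3732, -0.2668, 0.0298]
tool_rot: [[0.483, 0.876, 0.003], [0.876, -0.483, -0.002], [-0.001, 0.004, -1.0]]
wrist_force: [2.0, 0.7, 4.9]
finger_gap: 0.0096
clock: 28.45
tcp_pos: [0.4715, -0.3218, 0.0299]
tool_rot: [[0.483, 0.876, 0.004], [0.876, -0.483, -0.004], [-0.001, 0.005, -1.0]]
wrist_force: [1.2, -1.0, 2.4]
finger_gap: 0.0096
```

```bash
python3 -m jog '{"hand":[230,230,230,230,230],"delta_pos":[[0.002,-0.001,0],[0.004,-0.002,0],[0.006,-0.0033,0],[0.008,-0.0044,0],[0.008,-0.0044,0]],"rot":[[0,0,0],[0,0,0],[0,0,0],[0,0,0],[0,0,0]]}'
```

```text
clock: 29.08
tcp_pos: [0.4743, -0.3233, 0.0298]
tool_rot: [[0.483, 0.876, -0.007], [0.876, -0.483, 0.002], [-0.002, -0.007, -1.0]]
wrist_force: [-11.1, 5.4, 13.1]
finger_gap: 0.0092
```

```bash
python3 -m jog '{"hand":[165,165,165,165,165,165],"delta_pos":[[0.004,-0.002,0],[0.004,-0.002,0],[0,0,0.04],[0,0,0.1],[-0.02,0.01,0.16],[-0.02,0.01,0.17]],"rot":[[0,0,0],[0,0,0],[0,0,0],[0,0,0],[0,0,0],[0,0,0]]}'
python3 - <<'E'
from h import *
i=camera_info('wrist');im=read_camera('wrist');cv2.imwrite('pics/w13.png',im)
print(sense()['tcp_pos'])
E
```

```text
clock: 29.82
tcp_pos: [0.4554, -0.3145, 0.2052]
tool_rot: [[0.483, 0.876, 0.0], [0.876, -0.483, -0.004], [-0.004, 0.002, -1.0]]
wrist_force: [0.6, -0.8, -0.5]
finger_gap: 0.0303
[ 0.45553381 -0.31453232  0.20428319]
```

View pics/w13.png

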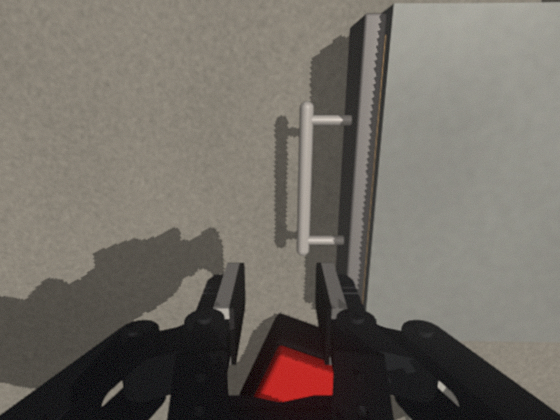

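The drawer looks almost shut, with a thin brown line left at about (378,130). I'll measure that and push again with closed fingers.

```bash
python3 - <<'E'
from h import *
i=camera_info('wrist');t=sense()['tcp_pos'];X=np.array([.876,-.483,0])
a,b=[px2w(u,.047,i) for u in((307,103),(303,254))];f,g=[px2w(u,.085,i) for u in((392,8),(364,306))]
m=(a+b)/2;print(m,m-t,(f-m)@X,(g-m)@X)
E
```

```text
[ 0.47516125 -0.32156282  0.047     ] [ 0.01962745 -0.0070305  -0.15728319] 0.0492606823398333 0.046946356548531895
```

```bash
python3 -m jog '{"hand":[255,255,255,255,255,255,255,255,255,255,255,255],"delta_pos":[[-0.0085,0.0085,0],[-0.0085,0.0085,0],[-0.0085,0.0085,-0.05],[-0.0085,0.0085,-0.1],[-0.0085,0.0085,-0.15],[-0.0085,0.0085,-0.168],[-0.005,0.0065,-0.168],[-0.001,0.0045,-0.168],[0.003,0.002,-0.168],[0.006,0.0005,-0.168],[0.006,0.0005,-0.168],[0.006,0.0005,-0.168]],"rot":[[0,0,0],[0,0,0],[0,0,0],[0,0,0],[0,0,0],[0,0,0],[0,0,0],[0,0,0],[0,0,0],[0,0,0],[0,0,0],[0,0,0]]}'
```

```text
clock: 31.38
tcp_pos: [0.4595, -0.3134, 0.039]
tool_rot: [[0.483, 0.875, -0.005], [0.875, -0.483, -0.003], [-0.005, -0.003, -1.0]]
wrist_force: [-9.6, 5.2, 9.3]
finger_gap: -0.0001
```

```bash
python3 -m jog '{"hand":[255,255,255,255],"delta_pos":[[0.002,-0.001,0],[0.004,-0.002,0],[0.005,-0.003,0],[0.005,-0.003,0]],"rot":[[0,0,0],[0,0,0],[0,0,0],[0,0,0]]}'; python3 -m jog '{"hand":[255,255,255,255,255],"delta_pos":[[-0.008,0.004,0],[-0.015,0.01,0],[-0.015,0.01,0.06],[-0.015,0.01,0.12],[0,0.01,0.18]],"rot":[[0,0,0],[0,0,0],[0,0,0],[0,0,0],[0,0,0]]}'
```

```text
clock: 31.88
tcp_pos: [0.4597, -0.3135, 0.0396]
tool_rot: [[0.483, 0.875, -0.016], [0.875, -0.483, 0.003], [-0.005, -0.016, -1.0]]
wrist_force: [-11.8, 7.5, 8.5]
finger_gap: -0.0001
clock: 32.5
tcp_pos: [0.4595, -0.3036, 0.2222]
tool_rot: [[0.484, 0.875, -0.014], [0.875, -0.484, 0.002], [-0.006, -0.013, -1.0]]
wrist_force: [0.5, -1.4, 0.3]
finger_gap: 0.0001
```

```bash
python3 -m jog '{"hand":[255,255,255,255,255,255,255,255,255,255,255,255,255,255,255,255,255,255],"delta_pos":[[0,0.05,0.04],[0,0.1,0.08],[0,0.15,0.11],[0,0.2,0.12],[0,0.25,0.12],[0,0.3,0.12],[0,0.35,0.12],[0,0.4,0.12],[0,0.45,0.12],[0,0.5,0.12],[0,0.55,0.12],[0,0.6,0.12],[0,0.65,0.12],[-0.002,0.7,0.12],[-0.004,0.75,0.12],[-0.005,0.775,0.12],[-0.005,0.775,0.12],[-0.005,0.775,0.12]],"rot":[[0,0,0.16],[0,0,0.32],[0,0,0.48],[0,0,0.64],[0,0,0.8],[0,0,0.96],[0,0,1.12],[0,0,1.28],[0,0,1.44],[0,0,1.6],[0,0,1.76],[0,0,1.92],[0,0,2.08],[0,0,2.24],[0,0,2.36],[0,0,2.366],[0,0,2.366],[0,0,2.366]]}'
python3 - <<'E'
from h import *
i=camera_info('wrist');im=read_camera('wrist');cv2.imwrite('pics/w14.png',im)
print(sense()['tcp_pos'])
H=np.array([.483,.374,0]);X=np.array([-.284,.959,0]);Y=np.array([-.959,-.284,0])
for a,b,z in((0,.107,.09),(0,-.107,.09),(.058,.107,.234),(.058,-.107,.234)):print(w2px(H+X*a+Y*b+[0,0,z],i).round())
im=read_camera('top');i=camera_info('top')
for a,b,z in((0,.107,.09),(0,-.107,.09),(.058,.107,.234),(.058,-.107,.234)):print('top',w2px(H+X*a+Y*b+[0,0,z],i).round()/.7)
E
```

```text
clock: 34.75
tcp_pos: [0.4547, 0.4709, 0.3429]
tool_rot: [[-0.958, -0.285, 0.01], [-0.285, 0.958, -0.011], [-0.007, -0.013, -1.0]]
wrist_force: [0.3, 0.7, 0.8]
finger_gap: 0.0
[0.45481642 0.47048039 0.34312182]
[181.  57.]
[196. 255.]
[213.  39.]
[228. 334.]
top [168.57142857 392.85714286]
top [147.14285714 290.        ]
top [107.14285714 395.71428571]
top [ 85.71428571 280.        ]
```

View pics/w14.png

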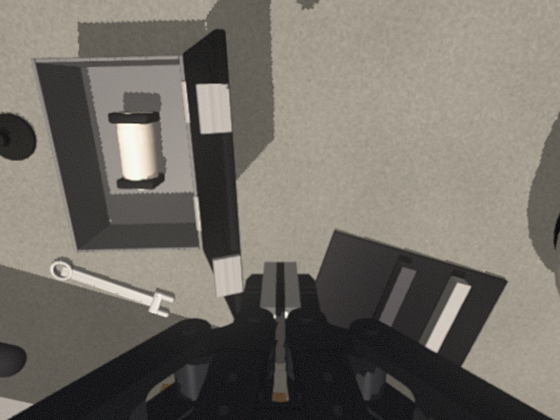

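The lid's free edge runs from (222,31) to about (240,310). The closed fingers, at column 280, are outside it, and the cartridge is still in the case at (137,150).

```bash
python3 -m jog '{"hand":[255,255,255,255,255,255],"delta_pos":[[-0.004,0.013,0],[-0.004,0.013,-0.04],[-0.004,0.013,-0.08],[-0.004,0.013,-0.12],[-0.004,0.013,-0.14],[-0.004,0.013,-0.14]],"rot":[[0,0,0],[0,0,0],[0,0,0],[0,0,0],[0,0,0],[0,0,0]]}'
python3 -m jog '{"hand":[255,255,255,255,255,255,255,255],"delta_pos":[[0.003,-0.01,0],[0.006,-0.02,0],[0.009,-0.03,0],[0.012,-0.04,0],[0.015,-0.05,0],[0.018,-0.06,0],[0.02,-0.067,0],[0.02,-0.067,0]],"rot":[[0,0,0],[0,0,0],[0,0,0],[0,0,0],[0,0,0],[0,0,0],[0,0,0],[0,0,0]]}'
```

```text
clock: 35.6
tcp_pos: [0.4501, 0.4812, 0.2014]
tool_rot: [[-0.959, -0.283, 0.007], [-0.283, 0.959, -0.013], [-0.003, -0.015, -1.0]]
wrist_force: [-0.3, 0.7, 0.7]
finger_gap: -0.0005
clock: 36.6
tcp_pos: [0.4712, 0.4146, 0.2057]
tool_rot: [[-0.959, -0.282, 0.012], [-0.283, 0.959, -0.009], [-0.009, -0.012, -1.0]]
wrist_force: [-1.9, 0.8, 9.8]
finger_gap: -0.0
```

```bash
python3 -m jog '{"hand":[255,255,255],"delta_pos":[[0,0,0.008],[0,0,0.016],[0,0,0.016]],"rot":[[0,0,0],[0,0,0],[0,0,0]]}'
python3 - <<'E'
from h import *
im=read_camera('scene');cv2.imwrite('pics/s3.png',cv2.resize(im[120:380,330:560],None,fx=2.2,fy=2.2,interpolation=cv2.INTER_CUBIC))
E
```

```text
clock: 36.98
tcp_pos: [0.4716, 0.4146, 0.2223]
tool_rot: [[-0.959, -0.282, 0.013], [-0.282, 0.959, -0.009], [-0.01, -0.012, -1.0]]
wrist_force: [0.4, -0.1, 0.3]
finger_gap: -0.0003
```

View pics/s3.png

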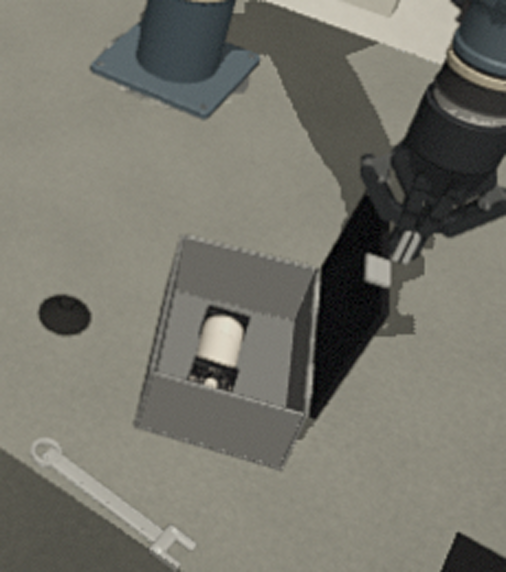

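The scene crop shows the lid near (350,300) leaning on the gripper side at (380,265). The knuckles flare over the lid's edge, so I'll back off, turn the tool a quarter turn and push with the narrow side.

```bash
python3 -m jog '{"hand":[255,255,255,255,255,255,255,255,255,255,255,255,255,255],"delta_pos":[[-0.003,0.01,0],[-0.006,0.02,0],[-0.009,0.03,0],[-0.012,0.04,0],[-0.015,0.05,0],[-0.017,0.057,0],[-0.017,0.057,0],[-0.017,0.057,0],[-0.017,0.057,0],[-0.017,0.057,0],[-0.017,0.057,0],[-0.017,0.057,0],[-0.017,0.057,-0.015],[-0.017,0.057,-0.022]],"rot":[[0,0,0],[0,0,0],[0,0,0],[0,0,-0.17],[0,0,-0.34],[0,0,-0.51],[0,0,-0.68],[0,0,-0.85],[0,0,-1.02],[0,0,-1.19],[0,0,-1.36],[0,0,-1.53],[0,0,-1.571],[0,0,-1.571]]}'
python3 -m jog '{"hand":[255,255,255,255,255],"delta_pos":[[0.003,-0.01,0],[0.006,-0.02,0],[0.009,-0.03,0],[0.012,-0.04,0],[0.012,-0.04,0]],"rot":[[0,0,0],[0,0,0],[0,0,0],[0,0,0],[0,0,0]]}'
```

```text
clock: 38.78
tcp_pos: [0.4538, 0.4719, 0.1984]
tool_rot: [[-0.283, 0.959, -0.01], [0.959, 0.283, -0.013], [-0.01, -0.014, -1.0]]
wrist_force: [-0.7, 0.2, 0.3]
finger_gap: -0.0001
clock: 39.4
tcp_pos: [0.4669, 0.4315, 0.2004]
tool_rot: [[-0.282, 0.959, -0.008], [0.959, 0.282, -0.011], [-0.008, -0.01, -1.0]]
wrist_force: [0.0, 0.9, 3.4]
finger_gap: -0.0001
```

```bash
python3 -m jog '{"hand":[255,255,255,255,255,255,255],"delta_pos":[[0,0,0.012],[0.003,-0.01,0.014],[0.006,-0.02,0.014],[0.009,-0.03,0.014],[0.011,-0.038,0.014],[0.011,-0.038,0.014],[0.011,-0.038,0.014]],"rot":[[0,0,0],[0,0,0],[0,0,0],[0,0,0],[0,0,0],[0,0,0],[0,0,0]]}'
```

```text
clock: 40.28
tcp_pos: [0.4778, 0.3934, 0.2143]
tool_rot: [[-0.282, 0.959, -0.008], [0.959, 0.282, -0.011], [-0.008, -0.011, -1.0]]
wrist_force: [-0.9, -0.1, -0.5]
finger_gap: 0.0002
```

```bash
python3 -m jog '{"hand":[255,255,255,255,255,255,255,255,255,255,255,255,255,255],"delta_pos":[[0.0015,-0.005,0],[0.003,-0.01,0],[0.0045,-0.015,0],[0.006,-0.02,0],[0.0075,-0.025,0],[0.009,-0.03,0],[0.0105,-0.035,0],[0.012,-0.04,0],[0.012,-0.04,0],[0.006,-0.02,0],[0,0,0.02],[-0.006,0.02,0.06],[-0.006,0.02,0.1],[-0.006,0.02,0.1]],"rot":[[0,0,0],[0,0,0],[0,0,0],[0,0,0],[0,0,0],[0,0,0],[0,0,0],[0,0,0],[0,0,0],[0,0,0],[0,0,0],[0,0,0],[0,0,0],[0,0,0]]}'
python3 - <<'E'
from h import *
im=read_camera('scene');cv2.imwrite('pics/s4.png',cv2.resize(im,(800,600)))
E
```

```text
clock: 42.02
tcp_pos: [0.472, 0.4161, 0.3188]
tool_rot: [[-0.284, 0.959, -0.001], [0.959, 0.284, -0.005], [-0.005, -0.003, -1.0]]
wrist_force: [0.6, -0.2, 0.7]
finger_gap: 0.0002
```

The picture viewer is used up, so I'll check numerically with the networks and predicted outlines.

```bash
python3 -m jog '{"hand":[255,255,255,255,255,255],"delta_pos":[[-0.03,-0.05,0.04],[-0.06,-0.11,0.06],[-0.09,-0.17,0.06],[-0.11,-0.23,0.06],[-0.12,-0.28,0.06],[-0.13,-0.34,0.06]],"rot":[[0,0,0],[0,0,0],[0,0,0],[0,0,0],[0,0,0],[0,0,0]]}'
python3 - <<'E'
from h import *
H=np.array([.483,.374,0]);X=np.array([-.284,.959,0]);Y=np.array([-.959,-.284,0])
def poly(pts,i):
    m=np.zeros((420,560),np.uint8);cv2.fillConvexPoly(m,np.array([w2px(p,i) for p in pts]).round().astype(np.int32),1);return m>0
old={'scene':cv2.imread('pics/scene0.png'),'top':cv2.imread('pics/top0.png')}
for c in('scene','top'):
    i=camera_info(c);im=read_camera(c);cv2.imwrite(f'pics/{c}end.png',im)
    shut=poly([H+X*a+Y*b+[0,0,.098] for a,b in((0,-.107),(0,.107),(-.155,.107),(-.155,-.107))],i)
    ins=poly([H+X*a+Y*b+[0,0,.098] for a,b in((-.015,-.09),(-.015,.09),(-.14,.09),(-.14,-.09))],i)
    g=im.max(2);print(c,'inside lid outline: dark frac',(g[ins]<60).mean(),'before',(old[c].max(2)[ins]<60).mean())
    for r in regions_of('case_lid',c)[:2]:print(' lid p',r['p'],r['bbox'],'IoU shut',(r['mask']&shut).sum()/(r['mask']|shut).sum())
    for n in('cartridge_a_center','tee_a_center','valve_a_center'):print(n,[(round(r['p'],2),np.round(r['bbox']).tolist()) for r in regions_of(n,c)][:3])
    d=(cv2.absdiff(im,old[c]).max(2)>45).astype(np.uint8);d=cv2.morphologyEx(d,cv2.MORPH_OPEN,np.ones((3,3)))
    n,l,st,ce=cv2.connectedComponentsWithStats(d);print('changed',[s.tolist() for s in st[1:] if s[4]>25])
print(sense()['clock'],sense()['tcp_pos'])
E
```

```text
clock: 42.82
tcp_pos: [0.3417, 0.0806, 0.375]
tool_rot: [[-0.286, 0.958, -0.005], [0.958, 0.285, -0.008], [-0.006, -0.007, -1.0]]
wrist_force: [1.9, -1.1, -0.3]
finger_gap: -0.0001
scene inside lid outline: dark frac 0.30437352245862886 before 0.008569739952718676
 lid p 0.59 [438.5, 266.8, 87.6, 82.1] IoU shut 0.8872794800371402
cartridge_a_center []
tee_a_center [(0.66, [438.0, 267.0, 87.0, 84.0])]
valve_a_center []
changed [[233, 0, 47, 59, 1415], [422, 0, 21, 3, 53], [440, 0, 94, 128, 4921], [414, 14, 24, 7, 119], [403, 17, 9, 24, 148], [398, 45, 8, 20, 107], [410, 53, 6, 13, 59], [436, 62, 9, 12, 89], [262, 80, 170, 48, 2275], [439, 119, 47, 44, 1182], [218, 140, 9, 12, 79], [402, 171, 13, 11, 91], [245, 188, 9, 15, 73], [398, 208, 130, 111, 5908], [357, 225, 9, 8, 54], [303, 232, 38, 31, 529], [279, 261, 16, 17, 158], [295, 272, 8, 8, 48]]
top inside lid outline: dark frac 0.3218112685793294 before 0.21016246111303147
 lid p 0.77 [133.5, 214.5, 66.8, 51.2] IoU shut 0.43441664718260464
cartridge_a_center []
tee_a_center []
valve_a_center [(0.46, [133.0, 214.0, 62.0, 48.0])]
changed [[230, 179, 20, 13, 208], [136, 192, 9, 5, 27], [126, 195, 9, 5, 27], [116, 198, 9, 5, 27], [61, 201, 136, 219, 15383], [106, 201, 9, 5, 27], [112, 203, 37, 24, 542], [224, 202, 21, 40, 521], [319, 212, 78, 49, 872], [319, 226, 17, 16, 119], [339, 238, 28, 17, 95], [330, 251, 38, 24, 174], [370, 260, 22, 16, 150], [207, 268, 15, 13, 95], [274, 333, 286, 87, 16024], [169, 346, 76, 73, 2756], [237, 381, 13, 14, 152], [256, 396, 17, 9, 107], [260, 411, 6, 5, 26], [191, 412, 21, 8, 92], [239, 414, 7, 6, 29]]
43.325 [0.34298125 0.08283884 0.37597555]
```

```bash
python3 -m jog '{"hand":[255,255,255,255,255,255],"delta_pos":[[-0.01,-0.05,0],[-0.02,-0.1,0],[-0.03,-0.15,0],[-0.04,-0.2,0],[-0.04,-0.24,0],[-0.04,-0.24,0]],"rot":[[0,0,0],[0,0,0],[0,0,0],[0,0,0],[0,0,0],[0,0,0]]}'
python3 - <<'E'
from h import *
H=np.array([.483,.374,.09]);X=np.array([-.284,.959,0]);Y=np.array([-.959,-.284,0]);Z=np.array([0,0,1.])
for c in('scene','top'):
    i=camera_info(c);im=read_camera(c);cv2.imwrite(f'pics/{c}end2.png',im)
    R=regions_of('case_lid',c)
    for r in R[:2]:
        out=[]
        for th in(0,.05,.1,.2,.3,.5,.8,1.2):
            e=-X*np.cos(th)+Z*np.sin(th);n=X*np.sin(th)+Z*np.cos(th)
            pts=[w2px(H+e*a+Y*b+n*h,i) for a in(0,.155) for b in(-.107,.107) for h in(0,.008)]
            m=np.zeros((420,560),np.uint8);cv2.fillConvexPoly(m,cv2.convexHull(np.array(pts).round().astype(np.int32)),1);m=m>0
            out.append((th,round((r['mask']&m).sum()/(r['mask']|m).sum(),3)))
        print(c,r['p'],r['bbox'],out)
    for n in('spanner','tape','stopper','adapter','lamp','jar','beaker','unit_drawer0_handle'):
        print(n,[(round(r['p'],2),np.round(r['bbox']).tolist()) for r in regions_of(n,c)][:1])
print(sense()['clock'])
E
```

```text
clock: 44.08
tcp_pos: [0.3033, -0.1586, 0.3751]
tool_rot: [[-0.284, 0.959, -0.007], [0.959, 0.284, -0.006], [-0.004, -0.008, -1.0]]
wrist_force: [-0.6, 0.5, 0.4]
finger_gap: 0.0
scene 0.62 [438.3, 265.4, 85.4, 83.9] [(0, np.float64(0.886)), (0.05, np.float64(0.881)), (0.1, np.float64(0.861)), (0.2, np.float64(0.83)), (0.3, np.float64(0.769)), (0.5, np.float64(0.63)), (0.8, np.float64(0.43)), (1.2, np.float64(0.175))]
spanner [(0.55, [382.0, 351.0, 73.0, 59.0])]
tape [(0.74, [254.0, 246.0, 22.0, 21.0])]
stopper [(0.81, [360.0, 262.0, 20.0, 21.0])]
adapter [(0.83, [276.0, 305.0, 37.0, 40.0])]
lamp [(0.88, [221.0, 117.0, 25.0, 72.0])]
jar [(0.7, [236.0, 275.0, 31.0, 35.0])]
beaker [(0.76, [171.0, 133.0, 26.0, 31.0])]
unit_drawer0_handle [(0.6, [232.0, 174.0, 33.0, 62.0])]
top 0.79 [135.1, 231.9, 70.6, 86.0] [(0, np.float64(0.892)), (0.05, np.float64(0.886)), (0.1, np.float64(0.885)), (0.2, np.float64(0.87)), (0.3, np.float64(0.831)), (0.5, np.float64(0.7)), (0.8, np.float64(0.481)), (1.2, np.float64(0.122))]
top 0.56 [360.6, 236.2, 72.9, 47.9] [(0, np.float64(0.0)), (0.05, np.float64(0.0)), (0.1, np.float64(0.0)), (0.2, np.float64(0.0)), (0.3, np.float64(0.0)), (0.5, np.float64(0.0)), (0.8, np.float64(0.0)), (1.2, np.float64(0.0))]
spanner [(0.93, [154.0, 169.0, 57.0, 17.0])]
tape [(0.68, [265.0, 145.0, 17.0, 26.0])]
stopper [(0.61, [202.0, 224.0, 18.0, 20.0])]
adapter [(0.95, [229.0, 148.0, 31.0, 26.0])]
lamp [(0.67, [424.0, 289.0, 56.0, 49.0])]
jar [(0.88, [264.0, 143.0, 27.0, 23.0])]
beaker [(0.85, [448.0, 246.0, 33.0, 31.0])]
unit_drawer0_handle [(0.71, [359.0, 237.0, 72.0, 50.0])]
45.075
```

```bash
python3 -c "
from workcell import *
print(job_done(), sense()['clock'])"
```

```text
the job is handed in; nothing more can be done
the job is handed in; nothing more can be done
```

The job is done and handed in, at about 45 s of the 210 s allowed. One tee, one valve and one cartridge were on the table. The tee and valve are in the drawer, which is shut. The cartridge lies in the case, and the lid was pushed past upright and fell shut on its own.

**Last checks**
- **Drawer:** I saw both fittings lying in it before shutting it. A second push of about 14 N did not move it, though a thin brown line still showed at its edge in the last close picture. I took that line to be the seam.
- **Lid:** its outline in both fixed cameras fits the shut angle best, with 0.89 overlap. Angles up to about 0.1 rad fit nearly as well. I could not look at the closed case, because the 16-picture limit was used up.
- **Other things on the table:** those the networks found in both the first and last fixed-camera pictures were in the same place. In the last top picture the tape was reported where the jar stands. The scene camera had it unmoved.

**What went less smoothly**
- My first attempt at the lid caught its edge under the gripper's knuckles, at about 10 N upward. I backed off, turned the tool a quarter turn and pushed with the narrow side.
- Lowering the cartridge into the case gave a sideways force of about 16 N.

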